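# Load the reagent carrier

### The job

Load the reagent carrier for the next run: stand each of the four screw-capped bottles in the holder whose well matches its shape and size, upright and right down on the floor of the well. The dropping bottle with the spout and the square bottle that has lost its cap do not belong in it: leave them where they stand, and knock no bottle over.

Things in the scene. Friction and masses are not known exactly. Their poses are not given: they have to be found in the camera images.
- large_round_center (a point): The large round bottle with a screw cap: white plastic, grey cap. Body 52 mm across and 70 mm high, cap 38 mm across; its point is on the bottle's axis, half-way up its 100 mm; z is up
- small_round_center (a point): The small round bottle with a screw cap: white plastic, grey cap. Body 36 mm across and 58 mm high, cap 26 mm across; its point is on the bottle's axis, half-way up its 88 mm; z is up
- square_center (a point): The square bottle with a screw cap: white plastic, grey cap. Body 40 x 40 mm (sides along x and y) and 64 mm high, cap 28 mm across; its point is on the bottle's axis, half-way up its 94 mm; z is up
- flat_center (a point): The flat (rectangular) bottle with a screw cap: white plastic, grey cap. Body 30 mm along x, 56 mm along y, 68 mm high, cap 28 mm across; its point is on the bottle's axis, half-way up its 98 mm; z is up
- dropper_center (a point): Look-alike: dropping bottle, the same round 52 mm body, 70 mm high, as the large round bottle, but with a slender pointed white spout in a grey collar instead of a cap, 122 mm high in all; its point is on the axis 50 mm above its foot. Stays where it is
- capless_center (a point): Look-alike: square bottle without a cap, 40 x 40 mm body 60 mm high, its short round neck open with a dark hole (81 mm high in all); its point is on the axis 45 mm above its foot. Stays where it is
- holder_large_round: Grey plastic block 76 x 76 x 22 mm, one of the four side by side along the carrier's length; origin at the centre of its underside, z up, x across the carrier, y along the row of holders (pitch 76.5 mm). Round well 66 mm wide, 18 mm deep, its dark floor 4 mm above the origin: for the large round bottle
- holder_small_round: Grey plastic block 76 x 76 x 22 mm, one of the four side by side along the carrier's length; origin at the centre of its underside, z up, x across the carrier, y along the row of holders (pitch 76.5 mm). Round well 50 mm wide, 18 mm deep, its dark floor 4 mm above the origin: for the small round bottle
- holder_square: Grey plastic block 76 x 76 x 22 mm, one of the four side by side along the carrier's length; origin at the centre of its underside, z up, x across the carrier, y along the row of holders (pitch 76.5 mm). Square well 54 x 54 mm, 18 mm deep, its dark floor 4 mm above the origin: for the square bottle
- holder_flat: Grey plastic block 76 x 76 x 22 mm, one of the four side by side along the carrier's length; origin at the centre of its underside, z up, x across the carrier, y along the row of holders (pitch 76.5 mm). Oblong well 44 mm along x and 68 mm along y, 18 mm deep, its dark floor 4 mm above the origin: for the flat bottle. The carrier that bears the four holders is a shallow aluminium tray 82 x 312 mm, fixed to the bench, rims lower than the holders, a low wire handle at each end
Not all that is in view belongs to the job. Leave any green or purple look-alike of the part that bears small_round_center alone.

How it is judged (in metres and radians):
At the end, for the whole second after the job is handed in: Each capped bottle stands in its matching holder: axes within 12 mm, foot within 3 mm of the well's floor, within 0.12 rad of upright, released, at rest; the dropping and the capless bottle stand upright and at rest within 15 mm of their starting places, and no bottle was knocked over (horizontal distance between large_round_center and holder_large_round below 0.012 m and z of large_round_center in the frame of holder_large_round below 0.057 m and angle between each of large_round_center, small_round_center, square_center, flat_center, dropper_center, capless_center's own z axis and vertical below 0.12 rad and linear speed of each of large_round, small_round, square, flat, dropper, capless below 0.02 m/s and horizontal distance between small_round_center and holder_small_round below 0.012 m and z of small_round_center in the frame of holder_small_round below 0.051 m and horizontal distance between square_center and holder_square below 0.012 m and z of square_center in the frame of holder_square below 0.054 m and horizontal distance between flat_center and holder_flat below 0.012 m and z of flat_center in the frame of holder_flat below 0.056 m and distance of each of dropper_center, capless_center from where it was at the start of the episode below 0.015 m); the robot touches nothing.
It fails at once if a bottle is knocked over (tilted by more than 0.7 rad) (angle between any of large_round_center, small_round_center, square_center, flat_center, dropper_center, capless_center's own z axis and vertical above 0.7 rad).
It fails at once if the dropping bottle or the capless bottle is moved by more than 30 mm (distance of any of dropper_center, capless_center from where it was at the start of the episode above 0.03 m).
It also fails if it takes over 120 s, if anything falls off the work surface, if the arm or the gripper's body presses on something with over 40 N, if the wrist force passes 120 N, or if a joint passes its speed limit or range.

### The arm

A 6-joint arm with a two-finger parallel gripper is mounted at the origin on the work surface. World frame = base frame: x ahead of the robot, y to its left, z up, the work surface at z = 0. Lengths are in mm, angles in rad, forces in N, time in s.
With the tool pointing down it reaches from about 350 to 775 mm from the base axis. Payload 7.3 kg.
Tool frame: the origin (TCP) lies at the very end of the fingers, on their centre line; the grasp point (between the pads) lies 19 mm behind it; x points along the fingers, z is the direction in which the jaws open and shut, and the axes are right-handed (so a half turn about x gives the same grasp; the last joint's range is limited). The gripper opens to 92 mm and grips with 3 to 60 N. Pads are 19 mm wide; open, the fingers measure 130 mm over their backs; the gripper's body (75 mm by 190 mm) begins 47 mm behind the grasp point.
Start: joints at [1.178, 0.342, 1.524, -0, 1.275, -0.146], TCP at [128.243, 509.116, 226.741] pointing down, gripper open.
Joint ranges: [-2.53, 2.53], [-0.77, 2.02], [0.04, 2.7], [-1, 4.14], [0.28, 2.66], [-3.11, 3.11]. Speed limits (rad/s): [2.57, 2.57, 3.14, 3.14, 3.14, 3.14].

### API

Orientations are given as [roll, pitch, yaw] about the fixed x, y, z axes, in that order (R = Rz(yaw) Ry(pitch) Rx(roll)).
In Python, from plant import * gives the robot as it stands.
- The arm moves only by the tool carry_out, never from a script. Its argument "rows" is a list of rows, each a list of 4 numbers: the shift along the world's x, y, z in mm, then the turn about the world's z in degrees. In form: [[x, y, z, twist], ...]. A call has 1 to 20 rows; each row is the pose to reach, as a shift and turn from the pose measured when the call began; what a row does not reach only later rows make up. A row lasts 1/12 s, in which the tool goes at most 41.7 mm and 7.16 degrees, less where a joint would pass 70% of its speed; a pose out of reach is approached as far as the arm can. A call with a gripper value outside its range is refused whole. "hand" is the finger opening in mm, from 0 to 91.8, set as the call begins (left out, the last holds). The fingers move at their own pace and stop on an object; the grip force is fixed at half the most. Time passes only in rows, so rows that repeat a pose let the fingers close. It gives the time, the measured TCP pose, the force and the opening at its end, in the units of the state.
- get_obs(): the state, without advancing time (a new reading comes with each control period).
- capture(name): name is "scene" or "top" or "wrist"; returns the picture (480x640x3 uint8, red, green, blue); there is no depth.
- camera_info(name): a dict with "camera_matrix" (3x3 intrinsics, pixels), "pose" (4x4, takes a point from camera to world coordinates); the wrist camera has in their place "mount" (4x4, takes a point from camera to tool coordinates, whose origin is the TCP and whose axes are the tool frame's). Camera axes: x right, y down, z forward; pixel columns grow to the right and rows downward; lengths in mm; the calibration is good to about 2 mm. The wrist camera is an equidistant fisheye: a pixel r from the principal point sees the ray r / f radians off the axis. A picture is of the moment at which its call begins: read the wrist's pose just before it. camera_info takes no time and is no camera call.
- close_job(): hands the job in, once; it reports no verdict.
The state is a dict: "time": time; "joint_positions": joint angles; "dq": joint speeds; "tau": joint torques, N m; "tool_pos": TCP position; "tcp_rot": TCP orientation; "contact_force": force on the tool from outside, world axes, zero at the start; "moment": the same for the moment, N m; "grip_width": finger opening in mm.
Only numpy, scipy, OpenCV 4.12 (cv2) and the standard library are available. Lean on these libraries where they do the work, as an engineer would, in place of code of your own. Each camera call takes 0.05 s, during which the arm holds its last target. There are 200 camera calls.

## Working session

There is one attempt and no reset: what is moved stays moved. The work goes in short steps, Python scripts to look and compute and a tool call to move; the robot and the scene stay as the last step left them, time stands still between calls to the robot, and variables do not carry over. Pictures are saved under pics/ and viewed, about 12 in all and at most 16, crops included, and the job is handed in when it is done.

Besides the shell and the picture viewer there is one more tool, called after ">>>" as name(argument=value, ...) on one line, values as JSON. carry_out: Moves the arm, as the interface text tells. Its arguments: {"type":"object","properties":{"rows":{"type":"array"},"hand":{"type":"number"}},"required":["rows"]}

```bash
mkdir -p pics; python3 - <<'E'
from plant import *
import cv2,numpy as np
np.set_printoptions(precision=2,suppress=True)
for n in("top","scene"):
    cv2.imwrite(f"pics/{n}0.png",capture(n)[:,:,::-1]); i=camera_info(n); print(n,i["camera_matrix"],i["pose"])
print(camera_info("wrist")); print(get_obs())
E
```

```text
top [[535.69   0.   319.81]
 [  0.   535.69 250.2 ]
 [  0.     0.     1.  ]] [[   0.01   -1.      0.07  349.07]
 [  -1.     -0.01   -0.01    8.85]
 [   0.01   -0.07   -1.   1288.01]
 [   0.      0.      0.      1.  ]]
scene [[453.45   0.   317.65]
 [  0.   453.45 244.88]
 [  0.     0.     1.  ]] [[   0.53    0.57   -0.63 1035.04]
 [   0.85   -0.37    0.38 -370.48]
 [  -0.02   -0.73   -0.68  709.87]
 [   0.      0.      0.      1.  ]]
{'camera_matrix': array([[371.65,   0.  , 323.48],
       [  0.  , 371.65, 243.14],
       [  0.  ,   0.  ,   1.  ]]), 'mount': array([[  -0.  ,   -0.3 ,    0.95, -158.61],
       [  -0.  ,   -0.95,   -0.3 ,   82.24],
       [   1.  ,   -0.  ,    0.  ,    0.57],
       [   0.  ,    0.  ,    0.  ,    1.  ]])}
{'time': 0.1, 'joint_positions': array([ 1.18,  0.34,  1.52, -0.  ,  1.28, -0.15]), 'dq': array([-0., -0., -0., -0., -0.,  0.]), 'tau': array([  0.  , -43.2 , -24.47,   0.07,   0.05,  -0.  ]), 'tool_pos': array([128.11, 508.76, 226.12]), 'tcp_rot': array([ 3.01,  1.57, -1.95]), 'contact_force': array([ 0.54,  0.11, -0.14]), 'moment': array([-0.  , -0.02, -0.05]), 'grip_width': 92.00849883066907}
```

View pics/top0.png

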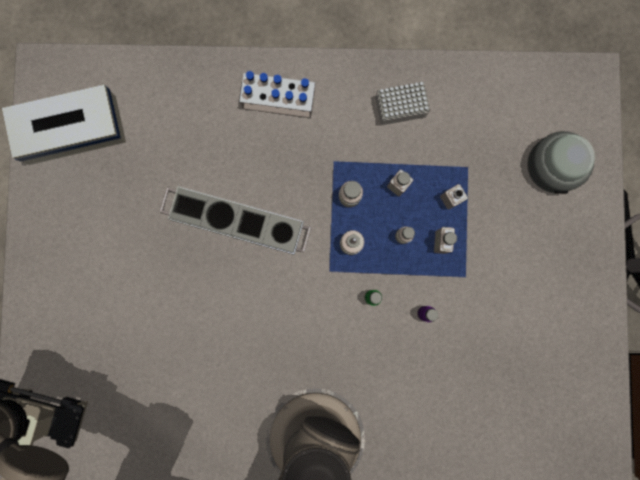

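View pics/scene0.png

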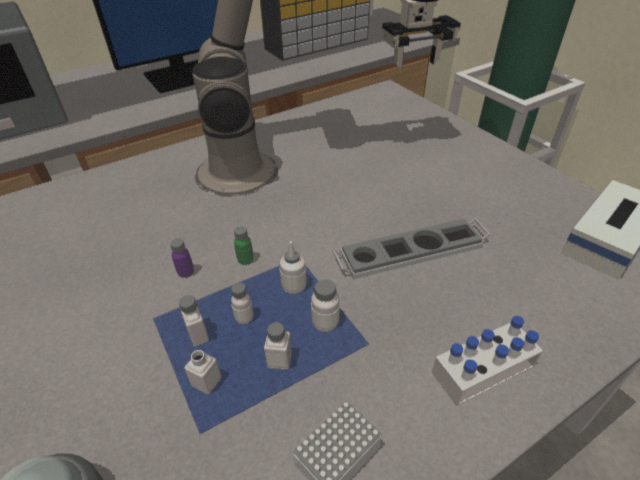

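The top view shows the wells in a row: oblong (190,206), large round (220,215), square (252,225), small round (282,233). The bottles are large round (350,193), square (401,181), capless (456,195), dropper (352,242), small round (405,234) and flat (447,239). I'll enlarge the top view.

```bash
cat > h.py <<'E'
import cv2,numpy as np
from plant import *
np.set_printoptions(precision=1,suppress=True)
def ray(n,u,v):
    i=camera_info(n);K=np.array(i["camera_matrix"]);P=np.array(i["pose"])
    return P[:3,3],P[:3,:3]@np.linalg.inv(K)@[u,v,1]
def on(n,u,v,z):
    o,d=ray(n,u,v);return o+d*(z-o[2])/d[2]
def tri(a,b):
    A=np.zeros((3,3));c=np.zeros(3)
    for n,u,v in(a,b):
        o,d=ray(n,u,v);d=d/np.linalg.norm(d);M=np.eye(3)-np.outer(d,d);A+=M;c+=M@o
    return np.linalg.solve(A,c)
E
python3 - <<'E'
import cv2,numpy as np
im=cv2.imread("pics/top0.png")
a=cv2.resize(im[160:260,325:475],None,fx=5,fy=5,interpolation=cv2.INTER_CUBIC);cv2.imwrite("pics/c1.png",a)
a=cv2.resize(im[175:260,155:315],None,fx=5,fy=5,interpolation=cv2.INTER_CUBIC);cv2.imwrite("pics/c2.png",a)
# dark wells
g=im.max(2)
m=(g<45).astype(np.uint8);m[:, :155]=0;m[:,315:]=0;m[:175]=0;m[260:]=0
for c in cv2.findContours(m,0,2)[0]:
    if cv2.contourArea(c)>60: print("well",cv2.contourArea(c),cv2.minAreaRect(c))
sc=cv2.imread("pics/scene0.png");a=cv2.resize(sc[210:285,325:495],None,fx=4.7,fy=4.7,interpolation=cv2.INTER_CUBIC);cv2.imwrite("pics/c3.png",a)
E
```

```text
well 269.0 ((282.0, 232.5), (19.0, 18.0), 90.0)
well 412.5 ((250.82569885253906, 223.7477264404297), (21.359527587890625, 21.45530891418457), 16.699243545532227)
well 493.0 ((219.5, 214.5), (25.0, 25.0), 90.0)
well 410.5 ((189.0377197265625, 206.367919921875), (26.922666549682617, 16.895347595214844), 15.945395469665527)
```

View pics/c1.png

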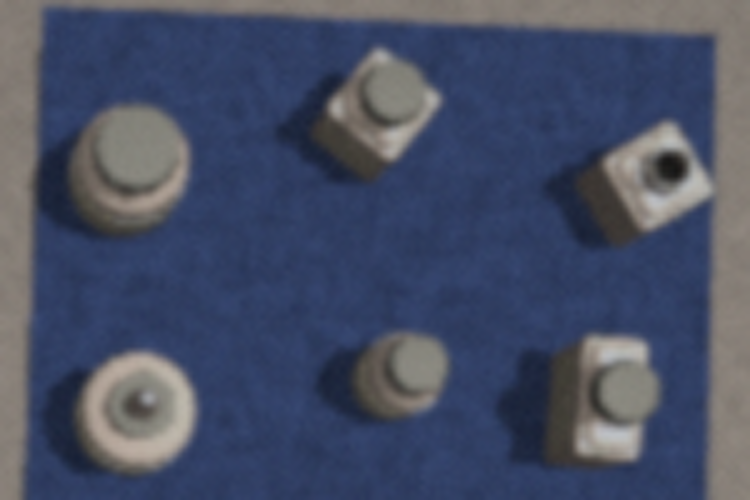

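View pics/c2.png

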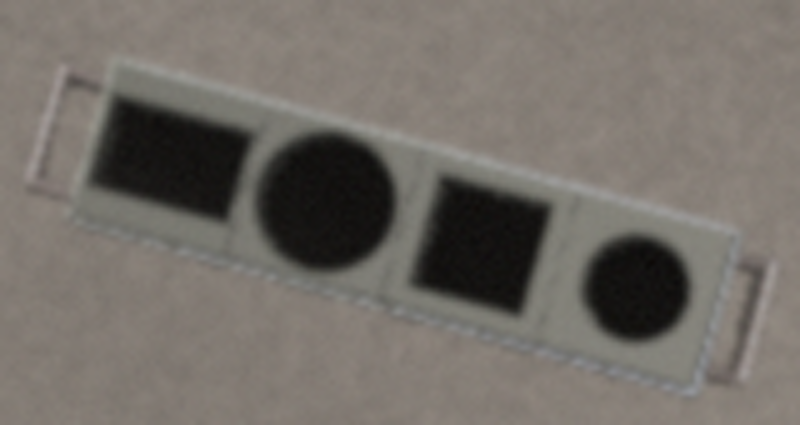

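View pics/c3.png

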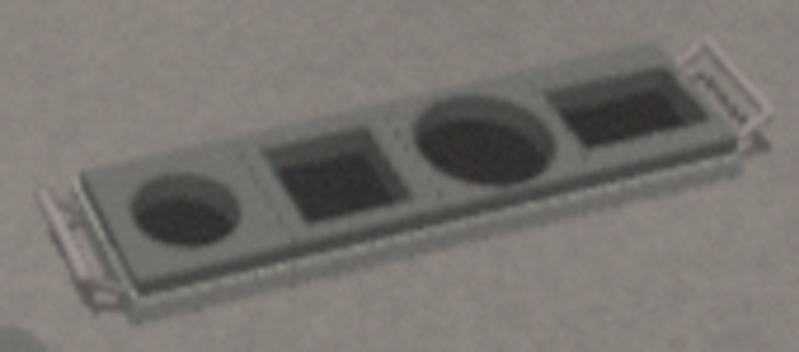

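```bash
python3 - <<'E'
from h import *
def c(x,y,ou,ov,f=5): return (x+.5)/f-.5+ou,(y+.5)/f-.5+ov
W=lambda x,y,z:on("top",*c(x,y,325,160),z)
H=lambda x,y,z:on("top",*c(x,y,155,175),z)
S=lambda x,y:c(x,y,325,210,4.7)
for n,p,z in(("large",(136,148),100),("square",(393,92),94),("small",(418,364),88),("flat",(627,391),98),("dropper",(145,400),122),("capless",(670,166),81)): print(n,W(*p,z))
def ang(a,b):d=(b-a)[:2];return np.degrees(np.arctan2(d[1],d[0])),np.linalg.norm(d)
print("sq edges",ang(W(318,128,64),W(380,48,64)),ang(W(380,48,64),W(440,102,64)),ang(W(318,128,64),W(378,178,64)))
print("flat edges",ang(W(578,458,68),W(587,337,68)),ang(W(642,460,68),W(648,338,68)),ang(W(587,337,68),W(648,338,68)))
for z in(22,26):
  P=[H(*p,z) for p in((172,158),(328,201),(482,246),(637,288))];print(np.array(P));print("row",ang(P[3],P[0]))
  C=[H(*p,z) for p in((118,62),(740,232),(695,392),(72,225))];print(np.mean(C,0),ang(C[1],C[0]),ang(C[2],C[3]),ang(C[0],C[3]))
# height by triangulation: scene wells small (186,210), large (485,139) , corners
for a,b in(((637,288),(186,210)),((328,201),(485,139)),((172,158),(627,106)),((482,246),(338,176))):
  print(tri(("top",*c(*a,155,175)),("scene",*S(*b))))
E
```

```text
large [575.2 -76.  100. ]
square [ 603.4 -192.7   94. ]
small [ 480.5 -204.8   88. ]
flat [ 468.3 -296.8   98. ]
dropper [459.6 -79.  122. ]
capless [ 573.5 -321.7   81. ]
sq edges (np.float64(-37.21052736710093), np.float64(47.65353052815027)) (np.float64(-131.95525119629144), np.float64(37.454373875563064)) (np.float64(-129.65607872179413), np.float64(36.13522452975387))
flat edges (np.float64(-4.6293188580515965), np.float64(55.99081267991404)) (np.float64(-3.2962233949693127), np.float64(56.36018045713366)) (np.float64(-90.28321376167642), np.float64(28.123626028612644))
[[544.4 305.5  22. ]
 [524.7 231.   22. ]
 [504.  157.5  22. ]
 [484.8  83.7  22. ]]
row (np.float64(74.9582996799967), np.float64(229.66937374573172))
[512.4 193.7  22. ] (np.float64(75.28012715691708), np.float64(307.37800484743485)) (np.float64(75.58614500927791), np.float64(306.00584439673503)) (np.float64(166.0816033236229), np.float64(80.82229208602293))
[[543.8 304.5  26. ]
 [524.1 230.3  26. ]
 [503.5 157.1  26. ]
 [484.3  83.4  26. ]]
row (np.float64(74.95829967999673), np.float64(228.9437259407781))
[511.9 193.1  26. ] (np.float64(75.28012715691706), np.float64(306.4068341124309)) (np.float64(75.58614500927791), np.float64(305.0390090469975)) (np.float64(166.0816033236229), np.float64(80.56693144351748))
[484.3  83.2  24. ]
[524.  230.2  25. ]
[543.6 304.4  24.4]
[503.8 157.3  22.6]
```

```bash
cat >> h.py <<'E'
def st():
    from scipy.spatial.transform import Rotation as R
    o=get_obs();M=R.from_euler("xyz",o["tcp_rot"]).as_matrix()
    print("t",round(o["time"],2),"tcp",o["tool_pos"],"jaw deg",np.degrees(np.arctan2(M[1,2],M[0,2])),"tilt",M[2,0],M[2,2],"grip",o["grip_width"],"F",o["contact_force"],"q",o["joint_positions"].round(2))
    return o
E
python3 -c "
from h import *
st()"
```

```text
t 0.1 tcp [128.1 508.8 226.1] jaw deg 75.8578835121074 tilt -0.9999990461598935 -0.0013684510968340335 grip 92.00849883066907 F [ 0.5  0.1 -0.1] q [ 1.2  0.3  1.5 -0.   1.3 -0.1]
```

>>> carry_out(rows=[[447,-585,0,-91],[447,-585,0,-91],[447,-585,0,-91],[447,-585,0,-91],[447,-585,0,-91],[447,-585,0,-91],[447,-585,0,-91],[447,-585,0,-91],[447,-585,0,-91],[447,-585,0,-91],[447,-585,0,-91],[447,-585,0,-91],[447,-585,0,-91],[447,-585,0,-91],[447,-585,0,-91],[447,-585,0,-91],[447,-585,0,-91],[447,-585,0,-91],[447,-585,0,-91],[447,-585,0,-91]], hand=75)

```text
time: 1.77
tool_pos: [575.1, -77.4, 224.9]
tcp_rot: [3.036, 1.567, 2.769]
contact_force: [-0.2, 0.6, -0.1]
grip_width: 74.7
```

```bash
python3 -c "
from h import *
st()
cv2.imwrite('pics/w1.png',capture('wrist')[:,:,::-1])"
```

```text
t 1.77 tcp [575.1 -77.4 224.9] jaw deg -15.277191517240892 tilt -0.9999939396160749 -0.0034620516382257716 grip 74.71371016817788 F [-0.2  0.6 -0.1] q [-0.3  0.5  1.4  0.   1.3  0. ]
```

View pics/w1.png

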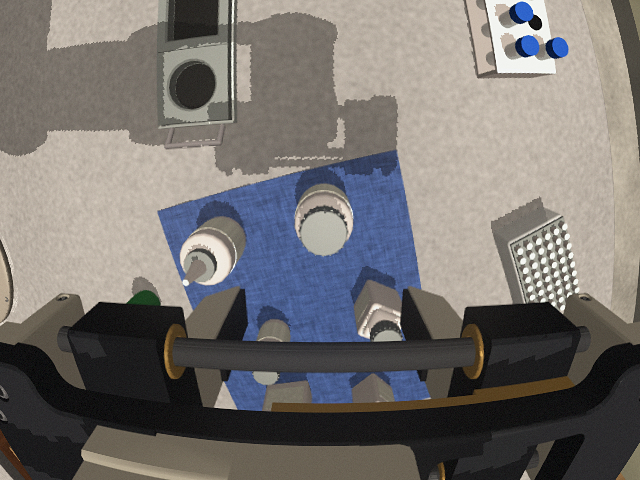

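The wrist view shows the large round cap at about (324,231), midway between the fingers. I'll cast that ray and check it against the top-view position.

```bash
cat >> h.py <<'E'
def won(u,v,z):
    from scipy.spatial.transform import Rotation as R
    o=get_obs();M=R.from_euler("xyz",o["tcp_rot"]).as_matrix();i=camera_info("wrist");K=np.array(i["camera_matrix"]);m=np.array(i["mount"])
    x,y=(u-K[0,2])/K[0,0],(v-K[1,2])/K[1,1];r=np.hypot(x,y)+1e-9
    d=M@m[:3,:3]@[x/r*np.sin(r),y/r*np.sin(r),np.cos(r)];c=o["tool_pos"]+M@m[:3,3]
    return c+d*(z-c[2])/d[2]
E
python3 -c "
from h import *
print(won(324,231,100),won(193,85,24))"
```

```text
[575.2 -73.2 100. ] [484.3  85.6  24. ]
```

>>> carry_out(rows=[[0,2.5,-30,0],[0,2.5,-60,0],[0,2.5,-90,0],[0,2.5,-115,0],[0,2.5,-135,0],[0,2.5,-148,0],[0,2.5,-153,0],[0,2.5,-153,0],[0,2.5,-153,0]])

```text
time: 2.57
tool_pos: [574.6, -72.9, 73.1]
tcp_rot: [2.92, 1.568, 2.656]
contact_force: [-0.7, -0.3, -0.3]
grip_width: 74.4
```

>>> carry_out(rows=[[0,0,0,0],[0,0,0,0],[0,0,0,0],[0,0,0,0],[0,0,0,0],[0,0,0,0],[0,0,0,0],[0,0,0,0],[0,0,0,0],[0,0,0,0]], hand=30)

```text
time: 3.4
tool_pos: [574.9, -73.0, 73.7]
tcp_rot: [2.807, 1.569, 2.543]
contact_force: [-0.3, -0.5, 5.1]
grip_width: 44.5
```

>>> carry_out(rows=[[0,0,5,0],[0,0,15,0],[0,0,30,0],[0,0,45,0],[0,0,60,0],[0,0,70,0],[0,0,70,0],[0,0,70,0]])

```text
time: 4.07
tool_pos: [575.0, -73.1, 144.0]
tcp_rot: [2.643, 1.569, 2.379]
contact_force: [-0.3, 0.3, -1.7]
grip_width: 37.3
```

```bash
python3 -c "
from h import *
st()
cv2.imwrite('pics/s1.png',capture('scene')[150:400,150:450,::-1])"
```

```text
t 4.07 tcp [575.  -73.1 144. ] jaw deg -15.136354944431195 tilt -0.9999990794420676 -0.0011918529084573026 grip 37.30861189649277 F [-0.3  0.3 -1.7] q [-0.3  0.5  1.5  0.   1.1  0. ]
```

View pics/s1.png

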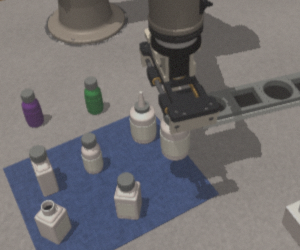

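>>> carry_out(rows=[[-2,10,0,0],[-5,30,0,0],[-9,55,0,0],[-14,82,0,0],[-18,110,0,0],[-23,138,0,0],[-27,166,0,0],[-32,194,0,0],[-37,222,0,0],[-41,250,0,0],[-45,275,0,0],[-48,292,0,0],[-50,302,0,0],[-50.5,306,0,0],[-50.5,306,0,0],[-50.5,306,-15,0],[-50.5,306,-30,0],[-50.5,306,-40,0],[-50.5,306,-40,0],[-50.5,306,-40,0]])

```text
time: 5.78
tool_pos: [524.0, 232.2, 102.8]
tcp_rot: [-3.087, 1.567, 2.931]
contact_force: [0.1, -0.2, -1.3]
grip_width: 37.4
```

```bash
python3 -c "
from h import *
st()
cv2.imwrite('pics/w2.png',capture('wrist')[:,:,::-1])"
```

```text
t 5.78 tcp [524.  232.2 102.8] jaw deg -15.198881199967989 tilt -0.9999920044799371 -0.00399293351610519 grip 37.36182972091663 F [ 0.1 -0.2 -1.3] q [0.3 0.6 1.6 0.  1.  0.6]
```

View pics/w2.png

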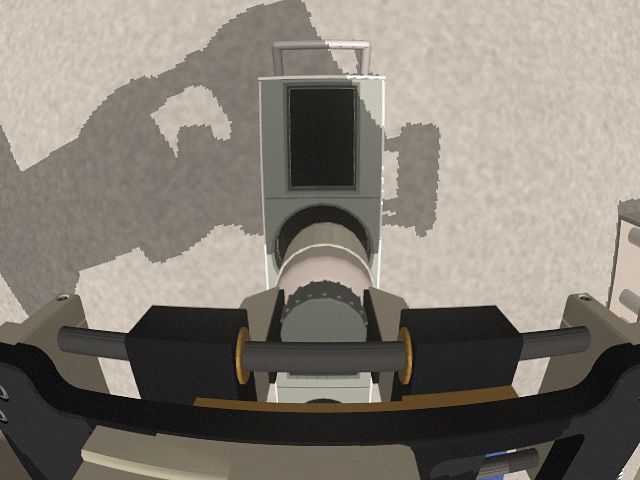

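The bottle hangs upright, centred on the round well (both at column ~323). I'll lower it now.

>>> carry_out(rows=[[0,0,-8,0],[0,0,-15,0],[0,0,-19,0],[0,0,-21,0],[0,0,-22,0],[0,0,-23,0],[0,0,-23,0]])

```text
time: 6.42
tool_pos: [526.0, 232.6, 84.6]
tcp_rot: [0.905, 1.567, 0.64]
contact_force: [-6.0, -5.6, 25.1]
grip_width: 37.3
```

```bash
python3 -c "
from h import *
st()
a=capture('scene')[140:290,320:520,::-1];a=cv2.resize(a,None,fx=3,fy=3,interpolation=2)
b=cv2.resize(capture('wrist')[180:400,220:430,::-1],None,fx=1.9,fy=1.9)
c=np.zeros((450,1000,3),np.uint8);c[:,:600]=a;c[:418,600:999]=b
cv2.imwrite('pics/s2.png',cv2.resize(c,None,fx=.8,fy=.8))"
```

```text
t 6.42 tcp [526.  232.6  84.6] jaw deg -15.17977274877356 tilt -0.9999935630393427 0.0022173769359685735 grip 37.34425938414121 F [-6.  -5.6 25.1] q [0.3 0.6 1.6 0.  1.  0.6]
```

View pics/s2.png

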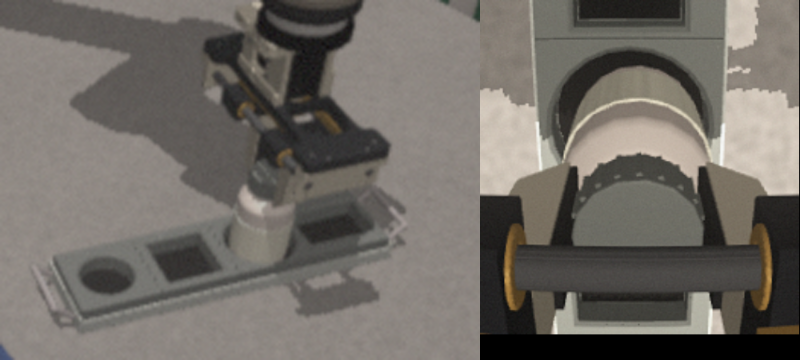

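>>> carry_out(rows=[[-1,0,0,0],[-1,0,0,0],[-1,0,0,0]])

```text
time: 6.77
tool_pos: [525.1, 232.7, 84.7]
tcp_rot: [0.847, 1.566, 0.582]
contact_force: [-0.2, 0.6, 5.5]
grip_width: 37.1
```

>>> carry_out(rows=[[0,0,0,0],[0,0,0,0],[0,0,0,0],[0,0,0,0],[0,0,0,0],[0,0,0,0]], hand=65)

```text
time: 7.27
tool_pos: [525.1, 232.6, 84.5]
tcp_rot: [0.859, 1.567, 0.594]
contact_force: [0.4, 0.3, 0.8]
grip_width: 64.4
```

>>> carry_out(rows=[[0,0,20,0],[0,0,45,0],[0,0,75,0],[0,0,105,0],[0,0,125,0],[0,0,125,0]])

```text
time: 7.77
tool_pos: [527.2, 233.4, 214.6]
tcp_rot: [0.652, 1.558, 0.387]
contact_force: [-0.3, 0.3, 0.2]
grip_width: 64.8
```

```bash
python3 -c "
from h import *
st()
a=capture('scene')[130:290,320:520,::-1];a=cv2.resize(a,None,fx=2.5,fy=2.5,interpolation=2)
b=capture('top')[170:270,150:320,::-1];b=cv2.resize(b,None,fx=4,fy=4,interpolation=2)
cv2.imwrite('pics/s3.png',cv2.resize(np.hstack([a,b]),None,fx=.66,fy=.66) if a.shape[0]==b.shape[0] else a)"
```

```text
t 7.77 tcp [527.2 233.4 214.6] jaw deg -15.173578276685616 tilt -0.9999171921729947 0.01022787987322421 grip 64.76128210762832 F [-0.3  0.3  0.2] q [0.3 0.4 1.4 0.  1.3 0.6]
```

View pics/s3.png

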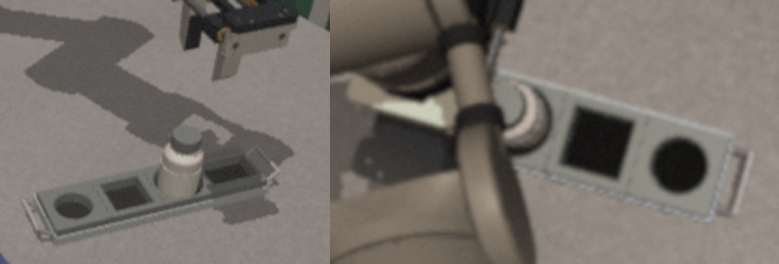

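>>> carry_out(rows=[[-47,-436.5,-20,0],[-47,-436.5,-20,0],[-47,-436.5,-20,0],[-47,-436.5,-20,0],[-47,-436.5,-20,0],[-47,-436.5,-20,0],[-47,-436.5,-20,0],[-47,-436.5,-20,0],[-47,-436.5,-20,0],[-47,-436.5,-20,0],[-47,-436.5,-20,0],[-47,-436.5,-20,0],[-47,-436.5,-20,0],[-47,-436.5,-20,0],[-47,-436.5,-20,0]], hand=60)

```text
time: 9.12
tool_pos: [478.1, -202.4, 189.4]
tcp_rot: [1.064, 1.566, 0.801]
contact_force: [-0.1, -0.5, -0.2]
grip_width: 60.0
```

```bash
python3 -c "
from h import *
st()
im=capture('wrist')[:,:,::-1];cv2.imwrite('pics/w3.png',im)"
```

```text
t 9.12 tcp [ 478.1 -202.4  189.4] jaw deg -15.096594096849055 tilt -0.9999866322077977 0.002508861734093981 grip 60.01347555335515 F [-0.1 -0.5 -0.2] q [-0.6  0.4  1.6  0.   1.2 -0.3]
```

View pics/w3.png

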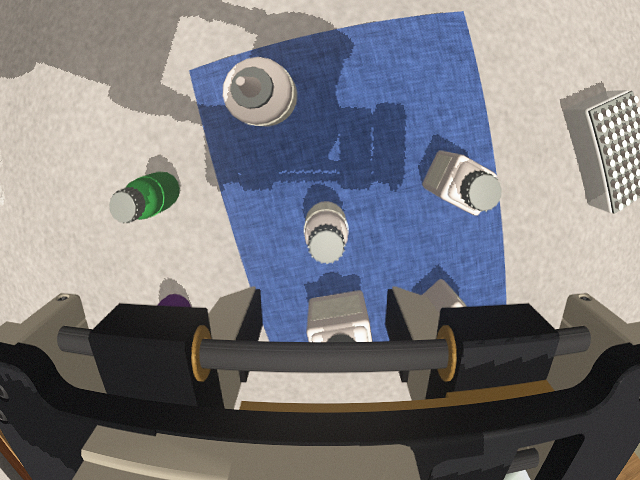

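The small cap is at (326,247), the square cap at (484,192), and nothing was disturbed.

```bash
python3 -c "
from h import *
print(won(326,247,88),won(484,192,94))"
```

```text
[ 479.7 -205.    88. ] [ 603.8 -192.6   94. ]
```

>>> carry_out(rows=[[2,-2.5,-30,0],[2,-2.5,-60,0],[2,-2.5,-90,0],[2,-2.5,-110,0],[2,-2.5,-120,0],[2,-2.5,-126,0],[2,-2.5,-126,0],[2,-2.5,-126,0]])

```text
time: 9.83
tool_pos: [481.0, -204.9, 64.6]
tcp_rot: [0.711, 1.565, 0.449]
contact_force: [-0.2, -0.2, -0.1]
grip_width: 60.1
```

>>> carry_out(rows=[[0,0,0,0],[0,0,0,0],[0,0,0,0],[0,0,0,0],[0,0,0,0],[0,0,0,0],[0,0,0,0],[0,0,0,0],[0,0,0,0],[0,0,0,0],[0,0,0,0],[0,0,0,0],[0,0,0,0],[0,0,0,0],[0,0,0,0],[0,0,0,0]], hand=18)

```text
time: 11.17
tool_pos: [481.0, -204.9, 64.8]
tcp_rot: [0.686, 1.565, 0.424]
contact_force: [-1.3, 0.7, 5.3]
grip_width: 25.4
```

```bash
python3 -c "
from h import *
st()"
```

```text
t 11.17 tcp [ 481.  -204.9   64.8] jaw deg -15.030576900518449 tilt -0.9999827386447113 0.004546100086642135 grip 25.35869294213917 F [-1.3  0.7  5.3] q [-0.6  0.5  1.7  0.   0.9 -0.3]
```

>>> carry_out(rows=[[0,0,5,0],[0,0,20,0],[0,0,45,0],[0,0,75,0],[0,0,105,0],[0,0,130,0],[0,0,145,0],[0,0,150,0],[0,0,150,0],[0,0,150,0]])

```text
time: 12.0
tool_pos: [480.6, -204.7, 213.8]
tcp_rot: [0.914, 1.566, 0.652]
contact_force: [0.3, -0.7, -0.5]
grip_width: 25.2
```

>>> carry_out(rows=[[0,10,0,0],[0,30,0,0],[1,55,0,0],[1,83,0,0],[2,111,0,0],[2,139,0,0],[3,167,0,0],[3,195,0,0],[3,223,0,0],[4,250,0,0],[4,270,0,0],[4,283,0,0],[4,289,0,0],[4,289,0,0],[4,289,-25,0],[4,289,-55,0],[4,289,-85,0],[4,289,-105,0],[4,289,-110,0],[4,289,-110,0]])

```text
time: 13.67
tool_pos: [483.5, 83.7, 102.4]
tcp_rot: [1.78, 1.568, 1.517]
contact_force: [-0.3, -0.6, -0.9]
grip_width: 25.5
```

```bash
python3 -c "
from h import *
st()
a=capture('scene')[130:290,300:520,::-1];a=cv2.resize(a,None,fx=2.5,fy=2.5,interpolation=2)
b=cv2.resize(capture('wrist')[160:400,180:470,::-1],None,fx=400/240,fy=400/240)
cv2.imwrite('pics/s4.png',cv2.resize(np.hstack([a,b]),None,fx=.75,fy=.75))"
```

```text
t 13.67 tcp [483.5  83.7 102.4] jaw deg -15.08254204646004 tilt -0.9999956333144564 -0.0006146054784337274 grip 25.543903760390137 F [-0.3 -0.6 -0.9] q [0.  0.4 1.8 0.  0.9 0.3]
```

View pics/s4.png

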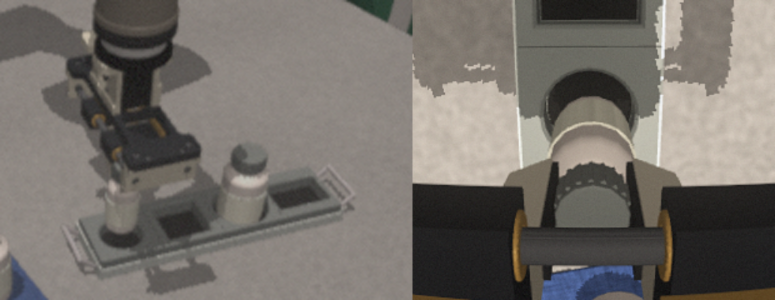

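The bottle is centred over the well: bottle at column 593, well at 590. I'll lower it.

>>> carry_out(rows=[[0,0.5,-10,0],[0,0.5,-20,0],[0,0.5,-26,0],[0,0.5,-28,0],[0,0.5,-30,0],[0,0.5,-31,0],[0,0.5,-31,0]])

```text
time: 14.35
tool_pos: [485.5, 84.4, 73.9]
tcp_rot: [0.756, 1.564, 0.493]
contact_force: [-0.3, -1.1, -0.6]
grip_width: 25.4
```

>>> carry_out(rows=[[-1,0,-1.5,0],[-1,0,-3,0],[-1,0,-4,0],[-1,0,-4,0]])

```text
time: 14.68
tool_pos: [484.5, 84.5, 69.9]
tcp_rot: [0.749, 1.564, 0.486]
contact_force: [-0.3, -0.1, -0.5]
grip_width: 25.3
```

>>> carry_out(rows=[[0,0,-1,0],[0,0,-2,0],[0,0,-3,0],[0,0,-3,0],[0,0,-3,0]])

```text
time: 15.1
tool_pos: [485.2, 84.6, 69.6]
tcp_rot: [0.616, 1.561, 0.353]
contact_force: [-8.0, 0.1, 26.0]
grip_width: 25.8
```

>>> carry_out(rows=[[-0.5,0,0,0],[-0.5,0,0,0],[-0.5,0,0,0]])

```text
time: 15.35
tool_pos: [484.8, 84.6, 69.7]
tcp_rot: [0.602, 1.561, 0.34]
contact_force: [-0.1, 0.7, 5.4]
grip_width: 25.0
```

>>> carry_out(rows=[[0,0,0,0],[0,0,0,0],[0,0,0,0],[0,0,0,0],[0,0,0,0],[0,0,0,0]], hand=60)

```text
time: 15.85
tool_pos: [484.7, 84.6, 69.5]
tcp_rot: [0.614, 1.561, 0.351]
contact_force: [-0.7, 0.1, -0.1]
grip_width: 58.3
```

>>> carry_out(rows=[[0,0,20,0],[0,0,45,0],[0,0,75,0],[0,0,105,0],[0,0,135,0],[0,0,150,0],[0,0,150,0]])

```text
time: 16.43
tool_pos: [486.6, 84.7, 223.3]
tcp_rot: [0.468, 1.554, 0.206]
contact_force: [-0.5, 0.2, 0.3]
grip_width: 60.1
```

>>> carry_out(rows=[[117,-277.5,-25,-25],[117,-277.5,-25,-25],[117,-277.5,-25,-25],[117,-277.5,-25,-25],[117,-277.5,-25,-25],[117,-277.5,-25,-25],[117,-277.5,-25,-25],[117,-277.5,-25,-25],[117,-277.5,-25,-25],[117,-277.5,-25,-25],[117,-277.5,-25,-25],[117,-277.5,-25,-25],[117,-277.5,-25,-25]])

```text
time: 17.52
tool_pos: [603.5, -191.2, 198.8]
tcp_rot: [0.472, 1.554, -0.225]
contact_force: [-0.0, 0.7, 0.5]
grip_width: 59.8
```

```bash
python3 -c "
from h import *
st()
im=capture('wrist')[:,:,::-1];cv2.imwrite('pics/w4.png',cv2.resize(im[130:330,200:460],None,fx=3,fy=3,interpolation=2))"
```

```text
t 17.52 tcp [ 603.5 -191.2  198.8] jaw deg -39.94487677610976 tilt -0.9998554053548808 0.015145937069546367 grip 59.843284554666944 F [-0.   0.7  0.5] q [-0.4  0.6  1.3  0.   1.3  0.3]
```

View pics/w4.png

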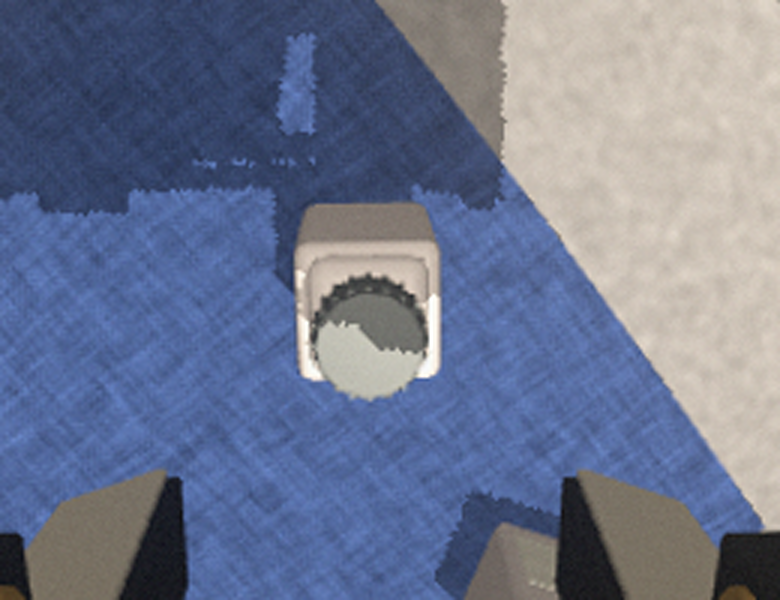

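The square bottle lines up with the hand to within 1–2°, with its cap centred at (323,244). I'll grasp it.

>>> carry_out(rows=[[0,-1.5,-30,0],[0,-1.5,-60,0],[0,-1.5,-90,0],[0,-1.5,-115,0],[0,-1.5,-126,0],[0,-1.5,-131,0],[0,-1.5,-131,0],[0,-1.5,-131,0]])

```text
time: 18.23
tool_pos: [604.5, -193.1, 69.3]
tcp_rot: [0.441, 1.551, -0.256]
contact_force: [0.2, -0.5, -0.2]
grip_width: 59.8
```

>>> carry_out(rows=[[0,0,0,0],[0,0,0,0],[0,0,0,0],[0,0,0,0],[0,0,0,0],[0,0,0,0],[0,0,0,0],[0,0,0,0],[0,0,0,0],[0,0,0,0],[0,0,0,0],[0,0,0,0],[0,0,0,0],[0,0,0,0],[0,0,0,0],[0,0,0,0]], hand=18)

```text
time: 19.57
tool_pos: [604.5, -193.0, 69.6]
tcp_rot: [0.447, 1.551, -0.25]
contact_force: [-1.7, 1.1, 5.3]
grip_width: 27.2
```

>>> carry_out(rows=[[0,0,5,0],[0,0,20,0],[0,0,45,0],[0,0,75,0],[0,0,105,0],[0,0,130,0],[0,0,145,0],[0,0,150,0],[0,0,150,0],[0,0,150,0]])

```text
time: 20.4
tool_pos: [604.1, -193.0, 218.3]
tcp_rot: [0.46, 1.553, -0.237]
contact_force: [-0.3, -0.5, -2.4]
grip_width: 27.2
```

>>> carry_out(rows=[[-3,10,0,1],[-9,32,0,3],[-17,60,0,5],[-25,88,0,7],[-33,116,0,9],[-41,144,0,11],[-50,175,0,13],[-58,205,0,15],[-67,235,0,17],[-75,263,0,19],[-83,290,0,21],[-90,315,0,23],[-96,335,0,24],[-99,346,0,25],[-100,350.5,0,25],[-100,350.5,0,25],[-100,350.5,-25,25],[-100,350.5,-55,25],[-100,350.5,-80,25],[-100,350.5,-85,25]])

```text
time: 22.07
tool_pos: [501.8, 155.8, 129.1]
tcp_rot: [0.443, 1.561, 0.181]
contact_force: [-1.1, -0.2, -1.5]
grip_width: 27.4
```

>>> carry_out(rows=[[0,0,-10,0],[0,0,-20,0],[0,0,-25,0],[0,0,-25,0],[0,0,-25,0]])

```text
time: 22.48
tool_pos: [502.3, 155.6, 104.6]
tcp_rot: [0.441, 1.56, 0.179]
contact_force: [-0.3, -0.2, -0.7]
grip_width: 27.4
```

```bash
python3 -c "
from h import *
st()
a=capture('scene')[130:290,300:520,::-1];a=cv2.resize(a,None,fx=2.5,fy=2.5,interpolation=2)
b=cv2.resize(capture('wrist')[160:400,180:470,::-1],None,fx=400/240,fy=400/240)
cv2.imwrite('pics/s5.png',cv2.resize(np.hstack([a,b]),None,fx=.75,fy=.75))"
```

```text
t 22.48 tcp [502.3 155.6 104.6] jaw deg -15.054954932758378 tilt -0.9999412811862667 0.009798779605492358 grip 27.384999101540625 F [-0.3 -0.2 -0.7] q [0.1 0.5 1.7 0.  1.  0.4]
```

View pics/s5.png

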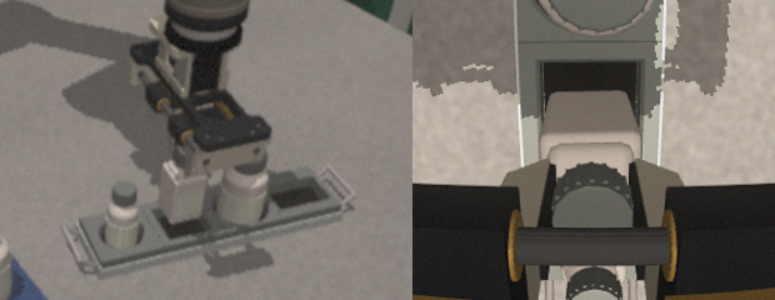

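The square bottle is aligned with its well (columns 592 and 591, sides parallel). I'll lower it.

>>> carry_out(rows=[[1,1.5,-3,0],[1,1.5,-8,0],[1,1.5,-16,0],[1,1.5,-22,0],[1,1.5,-26,0],[1,1.5,-28,0],[1,1.5,-30,0],[1,1.5,-30,0]])

```text
time: 23.25
tool_pos: [503.5, 157.3, 74.9]
tcp_rot: [0.439, 1.559, 0.176]
contact_force: [0.1, 0.7, -0.9]
grip_width: 27.2
```

>>> carry_out(rows=[[-0.5,0,-1,0],[-0.5,0,-2,0],[-0.5,0,-3,0],[-0.5,0,-3,0],[-0.5,0,-3,0]])

```text
time: 23.67
tool_pos: [503.8, 157.5, 74.6]
tcp_rot: [0.428, 1.556, 0.166]
contact_force: [-6.3, -1.0, 19.2]
grip_width: 27.3
```

Contact came at the expected floor height, so I'll release.

>>> carry_out(rows=[[0,0,0,0],[0,0,0,0],[0,0,0,0]])

```text
time: 23.92
tool_pos: [503.8, 157.5, 74.6]
tcp_rot: [0.429, 1.556, 0.167]
contact_force: [-0.7, 0.4, 4.2]
grip_width: 26.9
```

>>> carry_out(rows=[[0,0,0,0],[0,0,0,0],[0,0,0,0],[0,0,0,0],[0,0,0,0],[0,0,0,0]], hand=60)

```text
time: 24.42
tool_pos: [503.8, 157.5, 74.5]
tcp_rot: [0.43, 1.556, 0.168]
contact_force: [-0.7, -0.3, -0.1]
grip_width: 59.2
```

>>> carry_out(rows=[[0,0,20,0],[0,0,45,0],[0,0,75,0],[0,0,105,0],[0,0,135,0],[0,0,150,0],[0,0,150,0]])

```text
time: 25.0
tool_pos: [505.6, 157.8, 228.5]
tcp_rot: [0.427, 1.548, 0.164]
contact_force: [0.5, -0.8, -0.4]
grip_width: 59.9
```

>>> carry_out(rows=[[-37,-454.5,-25,-79],[-37,-454.5,-25,-79],[-37,-454.5,-25,-79],[-37,-454.5,-25,-79],[-37,-454.5,-25,-79],[-37,-454.5,-25,-79],[-37,-454.5,-25,-79],[-37,-454.5,-25,-79],[-37,-454.5,-25,-79],[-37,-454.5,-25,-79],[-37,-454.5,-25,-79],[-37,-454.5,-25,-79],[-37,-454.5,-25,-79],[-37,-454.5,-25,-79],[-37,-454.5,-25,-79],[-37,-454.5,-25,-79],[-37,-454.5,-25,-79]])

```text
time: 26.42
tool_pos: [469.0, -295.4, 203.7]
tcp_rot: [0.433, 1.548, -1.205]
contact_force: [-0.4, 0.3, -0.9]
grip_width: 59.9
```

```bash
python3 -c "
from h import *
st()
im=capture('wrist')[:,:,::-1];cv2.imwrite('pics/w5.png',cv2.resize(im[130:330,200:460],None,fx=3,fy=3,interpolation=2))"
```

```text
t 26.42 tcp [ 469.  -295.4  203.7] jaw deg -93.89295244970263 tilt -0.9997418713430997 0.020620632201129835 grip 59.89608231915997 F [-0.4  0.3 -0.9] q [-0.7  0.4  1.5 -0.   1.2  0.9]
```

View pics/w5.png

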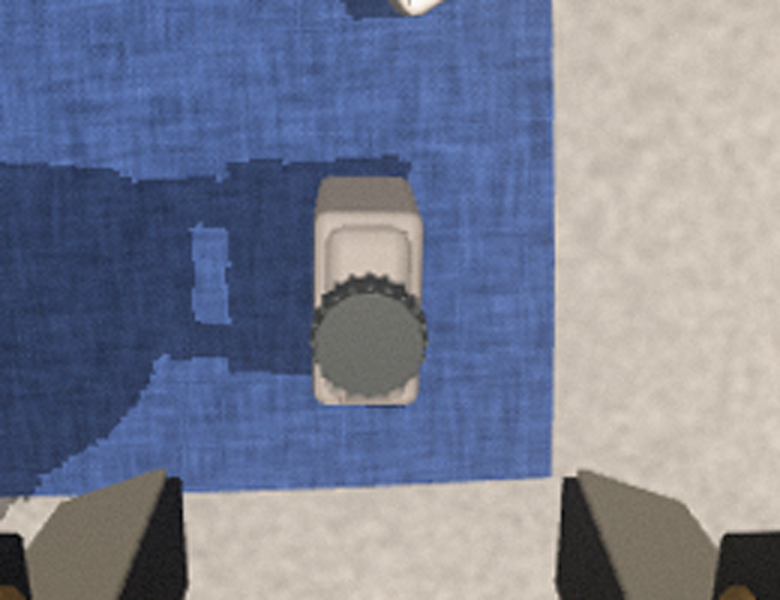

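The flat bottle is aligned with the hand, with its cap at wrist pixel (323,244). I'll grasp it.

>>> carry_out(rows=[[-0.5,-1.5,-30,0],[-0.5,-1.5,-60,0],[-0.5,-1.5,-90,0],[-0.5,-1.5,-115,0],[-0.5,-1.5,-127,0],[-0.5,-1.5,-132,0],[-0.5,-1.5,-132,0],[-0.5,-1.5,-132,0]])

```text
time: 27.13
tool_pos: [469.1, -297.2, 72.6]
tcp_rot: [0.462, 1.547, -1.176]
contact_force: [0.6, -0.7, 0.3]
grip_width: 59.8
```

>>> carry_out(rows=[[0,0,0,0],[0,0,0,0],[0,0,0,0],[0,0,0,0],[0,0,0,0],[0,0,0,0],[0,0,0,0],[0,0,0,0],[0,0,0,0],[0,0,0,0],[0,0,0,0],[0,0,0,0],[0,0,0,0],[0,0,0,0],[0,0,0,0],[0,0,0,0]], hand=18)

```text
time: 28.47
tool_pos: [469.2, -297.3, 72.9]
tcp_rot: [0.471, 1.546, -1.167]
contact_force: [-1.0, 0.0, 5.9]
grip_width: 27.4
```

>>> carry_out(rows=[[0,0,5,0],[0,0,20,0],[0,0,45,0],[0,0,75,0],[0,0,105,0],[0,0,130,0],[0,0,145,0],[0,0,150,0],[0,0,150,0],[0,0,150,0]])

```text
time: 29.3
tool_pos: [468.7, -296.9, 221.7]
tcp_rot: [0.432, 1.548, -1.206]
contact_force: [0.5, 0.1, -1.8]
grip_width: 27.5
```

>>> carry_out(rows=[[1,10,0,1],[4,30,0,4],[7,58,0,8],[11,88,0,12],[15,118,0,16],[19,150,0,20],[23,182,0,24],[27,214,0,28],[31,246,0,32],[35,278,0,36],[39,310,0,40],[43,342,0,45],[47,374,0,50],[51,406,0,55],[55,438,0,60],[59,470,0,65],[63,502,0,69],[67,534,0,73],[71,564,0,76],[73,585,0,78]])

```text
time: 30.97
tool_pos: [540.3, 291.0, 219.6]
tcp_rot: [0.438, 1.551, 0.166]
contact_force: [-0.6, -0.2, -1.1]
grip_width: 26.9
```

```bash
python3 -c "
from h import *
st()"
```

```text
t 30.97 tcp [540.3 291.  219.6] jaw deg -15.575550145622122 tilt -0.9998094593968644 0.01767636024639002 grip 26.932867023034287 F [-0.6 -0.2 -1.1] q [ 0.4  0.5  1.3 -0.   1.3  0.6]
```

>>> carry_out(rows=[[2,8,0,0.5],[3.5,14,0,0.5],[3.5,14,0,0.5],[3.5,14,-20,0.5],[3.5,14,-50,0.5],[3.5,14,-80,0.5],[3.5,14,-100,0.5],[3.5,14,-110,0.5],[3.5,14,-112,0.5],[3.5,14,-112,0.5]])

```text
time: 31.8
tool_pos: [544.1, 304.2, 107.8]
tcp_rot: [0.427, 1.552, 0.163]
contact_force: [0.0, 0.5, -0.6]
grip_width: 26.9
```

```bash
python3 -c "
from h import *
st()"
```

```text
t 31.8 tcp [544.1 304.2 107.8] jaw deg -15.150984136821126 tilt -0.9998141571530201 0.017548319156434067 grip 26.896307972297485 F [ 0.   0.5 -0.6] q [ 0.4  0.6  1.4 -0.   1.1  0.7]
```

>>> carry_out(rows=[[-0.5,0.5,-3,0],[-0.5,0.5,-8,0],[-0.5,0.5,-14,0],[-0.5,0.5,-20,0],[-0.5,0.5,-25,0],[-0.5,0.5,-28,0],[-0.5,0.5,-29,0],[-0.5,0.5,-29,0]])

```text
time: 32.47
tool_pos: [543.5, 304.7, 78.5]
tcp_rot: [0.419, 1.552, 0.155]
contact_force: [0.6, 0.5, -0.6]
grip_width: 27.2
```

>>> carry_out(rows=[[-0.5,0,-1,0],[-0.5,0,-2,0],[-0.5,0,-3,0],[-0.5,0,-4,0],[-0.5,0,-4,0]])

```text
time: 32.88
tool_pos: [543.8, 305.0, 77.8]
tcp_rot: [0.444, 1.549, 0.18]
contact_force: [-5.8, -3.0, 17.6]
grip_width: 27.2
```

It's on the floor as expected, so I'll release and retreat away from the view.

>>> carry_out(rows=[[0,0,0,0],[0,0,0,0],[0,0,0,0]])

```text
time: 33.13
tool_pos: [543.9, 305.0, 78.0]
tcp_rot: [0.45, 1.548, 0.185]
contact_force: [-0.1, 0.5, -0.6]
grip_width: 27.2
```

>>> carry_out(rows=[[0,0,0,0],[0,0,0,0],[0,0,0,0],[0,0,0,0],[0,0,0,0],[0,0,0,0]], hand=60)

```text
time: 33.63
tool_pos: [543.9, 305.0, 77.8]
tcp_rot: [0.448, 1.548, 0.184]
contact_force: [-0.9, 0.0, -0.2]
grip_width: 59.5
```

>>> carry_out(rows=[[0,0,20,0],[0,0,45,0],[0,0,75,0],[0,0,105,0],[0,0,135,0],[0,0,150,0],[0,0,160,0],[-40,40,160,0],[-80,75,160,0],[-120,110,160,0],[-160,145,160,0],[-200,180,160,0],[-240,210,160,0],[-280,230,160,0],[-320,240,160,0],[-360,240,160,0],[-380,240,160,0],[-400,240,160,0],[-400,240,160,0]])

```text
time: 35.22
tool_pos: [139.2, 545.0, 236.9]
tcp_rot: [0.385, 1.551, 0.124]
contact_force: [1.0, -0.0, -0.2]
grip_width: 60.1
```

```bash
python3 -c "
from h import *
st()
s=capture('scene')[:,:,::-1];t=capture('top')[:,:,::-1];cv2.imwrite('pics/top9.png',t);cv2.imwrite('pics/scene9.png',s)
z=lambda a,f:cv2.resize(a,None,fx=f,fy=f,interpolation=2)
A=z(t[160:270,155:475],2.5);B=z(s[190:400,140:500],800/360*.6)
c=np.zeros((A.shape[0]+B.shape[0],800,3),np.uint8);c[:A.shape[0]]=A[:,:800];c[A.shape[0]:,:B.shape[1]]=B
cv2.imwrite('pics/f.png',c)
print(c.shape)
# before/after difference at the two look-alikes
o=cv2.imread('pics/top0.png')
for n,(x,y) in dict(dropper=(352,242),capless=(456,195)).items():
    p=o[y-16:y+17,x-16:x+17];r=cv2.matchTemplate(t[y-28:y+29,x-28:x+29].copy(),p,5);print(n,cv2.minMaxLoc(r)[1::2],'no shift = (12,12)')"
```

```text
t 35.22 tcp [139.2 545.  236.9] jaw deg -14.961485109022473 tilt -0.9998009616343916 0.018491846045000815 grip 60.10903199413409 F [ 1.  -0.  -0.2] q [ 1.2  0.4  1.4 -0.   1.3  1.5]
(555, 800, 3)
dropper (0.9992050528526306, (12, 12)) no shift = (12,12)
capless (0.998975396156311, (12, 12)) no shift = (12,12)
```

View pics/f.png

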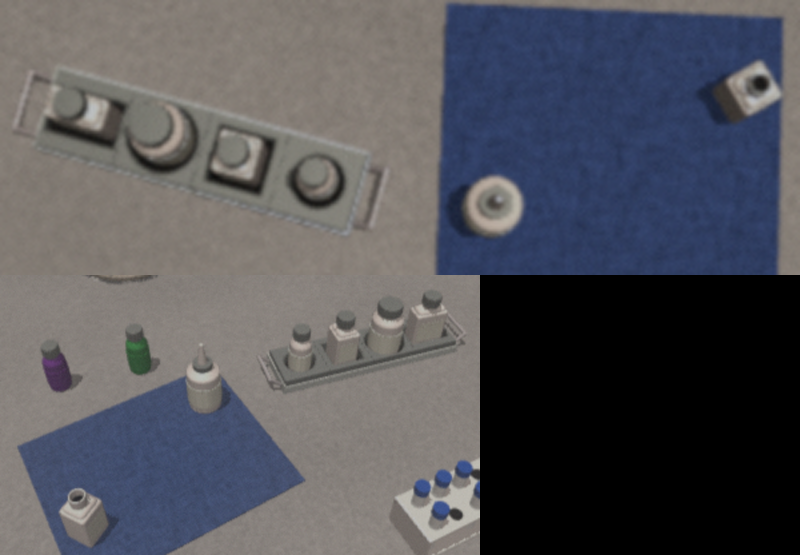

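All four bottles stand in their wells, and the dropper and capless bottle haven't moved. One last check: triangulate the cap tops.

```bash
python3 -c "
from h import *
t=lambda x,y:((x+.5)/2.5-.5+155,(y+.5)/2.5-.5+160)
s=lambda x,y:((x+.5)*.75-.5+140,(y-275+.5)*.75-.5+190)
for n,a,b,w,h in(('flat',(69,105),(432,297),(544,305),98),('large',(150,124),(390,305),(524.5,230.7),100),('square',(233,152),(346,319),(504,157.3),94),('small',(318,170),(302,331),(484.6,83.6),88)):
  P=tri(('top',*t(*a)),('scene',*s(*b)));Q=on('top',*t(*a),h+6.5);print(n,P,'foot',P[2]-h,'off(top view)',Q[:2]-w)"
```

```text
flat [542.4 302.6  98.5] foot 0.5339880488754716 off(top view) [-2.4 -3.7]
large [524.8 228.3 103.3] foot 3.2738179208823652 off(top view) [ 0.6 -2.1]
square [502.8 156.4  92. ] foot -2.01984500683497 off(top view) [-2.3 -2. ]
small [487.8  80.5  92.4] foot 4.3993829910067035 off(top view) [ 2.5 -3.8]
```

```bash
python3 -c "
from plant import *
print(close_job())"
```

```text
the job is handed in; nothing more can be done
None
```

I stood all four capped bottles in their matching wells and handed the job in at about 35 s of the 120 s allowed. The hand-in gave no verdict. The arm was open and clear of everything at the end.

- **Position:** in the last top view each bottle's axis was within about 5 mm of its well's centre (limit 12 mm), and all four looked upright.
- **Depth:** small round, square and flat touched down within about 1 mm of the predicted floor height. The large round touched about 5 mm higher than predicted. The fingers were still closing when I lifted it, so it probably slipped down in the grip, and the picture after release shows it down in the well.
- **Weak check:** cap heights from two cameras put the feet between -2 and +4 mm, against an expected floor near 6.5 mm. That is too rough to confirm the 3 mm limit, but none of the bottles reads high, as one caught on a rim would.
- **Bottles left alone:** before-and-after top views show no shift of the dropping bottle or the capless bottle. The green and purple look-alikes were never touched.

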